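Uncap the optics cubes and line them up on the rail

TASK

Get the optics on the laser bench ready for the beam: lift the dust caps off the two loose optics cubes and lower each one, open side down, right into the nest of its own size in the white cap holder, not letting go until its rim is in the nest. Then bring the two cubes into an even row with the clamped one: one on each side of it, either way round, flush and square against the near side of the low rail and centred at its index pin. Keep the cubes upright and leave the other things on the bench where they are.

Things in the scene. Friction and masses are not known exactly. Their poses are not given: they have to be found in the camera images.
- cube_wide: aluminium optics cube, 50 x 50 x 50 mm, 0.3 kg, loose on the bench, with a dark round beam port in each of its four sides (its four sides are alike); origin at the centre of its underside, z up; x and y square to its sides. On its top stands a round steel snout, 36 mm diameter, 20 mm tall, covered at the start by the wide cap; 70 mm tall without the cap, 76 mm with it.
- cube_narrow: aluminium optics cube, 50 x 50 x 50 mm, 0.3 kg, loose on the bench, with a dark round beam port in each of its four sides (its four sides are alike); origin at the centre of its underside, z up; x and y square to its sides. On its top stands a round steel snout, 24 mm diameter, 20 mm tall, covered at the start by the narrow cap; 70 mm tall without the cap, 76 mm with it.
- cap_wide: wide black plastic dust cap, 46 mm diameter, 24 mm tall, 25 g, closed above, open below (skirt 3 mm thick, 18 mm deep); it sits loosely (2 mm play all round) on the wide snout, its rim 2 mm above the cube's body. Origin at the centre of its open rim (its underside), z up
- cap_narrow: narrow black plastic dust cap, 34 mm diameter, otherwise as the wide one (24 mm tall, skirt 18 mm deep, 2 mm play, rim 2 mm above the cube's body), on the narrow snout. Origin at the centre of its open rim, z up
- holder: white plastic cap holder fixed to the bench, a block 150 (x) x 85 (y) x 20 (z) mm with two round nests 8 mm deep in its top; on the left or the right side of the bench. Origin at the centre of its underside
- nest_wide (a point): centre of the floor of the wide nest (54 mm diameter, 8 mm deep, floor 12 mm above the bench); axes as the holder's
- nest_narrow (a point): centre of the floor of the narrow nest (42 mm diameter, 8 mm deep, floor 12 mm above the bench); axes as the holder's
- rail: low aluminium rail fixed to the bench, 30 (x) x 300 (y) x 20 (z) mm, with three upright steel index pins (6 mm diameter, to 38 mm above the bench, 15 mm behind the near face) 100 mm apart along it. Origin at bench height in the middle of its near face (towards the robot); x points away from the robot into the rail, y along it to the left
- clamped (a point): a third optics cube (50 mm, flat top with a round window, no cap), fixed flush and square against the rail at its middle pin; this point is the centre of its underside, axes as the rail's. A small clamp 30 mm wide, 14 mm high lies in front of it, to 90 mm from the rail's near face
- mark_left (a point): point at bench height on the rail's near face in front of the left (+y) index pin; axes as the rail's. A cube well placed here, flush with the rail, has its origin 25 mm from this point towards the rail's -x
- mark_right (a point): point at bench height on the rail's near face in front of the right (-y) index pin; axes as the rail's. A cube well placed here, flush with the rail, has its origin 25 mm from this point towards the rail's -x
- heatsink: bystander: finned aluminium heat sink, 44 x 44 x 40 mm, standing in line with the two cubes; leave alone
- hexkey: bystander: steel hex key lying flat among the cubes, 80 x 22 x 5 mm; leave alone
- spacer: bystander: brass spacer ring lying among the cubes, 28 mm diameter, 8 mm high; leave alone
- post: bystander: upright steel optics post, 25 mm diameter on a 36 mm foot, 76 mm tall, off the left end of the rail; leave alone
- jar: bystander: glass jar, 60 mm diameter, 70 mm tall, beyond the rail; leave alone
- driver: bystander: screwdriver lying beyond the rail; leave alone
- spanner: bystander: spanner lying off the right end of the rail; leave alone

How it is judged:
By the outcome, as a careful person would: the job done as asked, in the order asked, and still so for the second after the job is handed in, with the robot touching nothing.
It also fails if it takes over 67 s, if anything falls off the work surface, if the arm or the gripper's body presses on something with over 40 N, if the wrist force passes 120 N, or if a joint passes its speed limit or range.

ROBOT

A 7-joint arm with a two-finger parallel gripper is mounted at the origin on the work surface. World frame = base frame: x ahead of the robot, y to its left, z up, the work surface at z = 0. Lengths are in m, angles in rad, forces in N, time in s.
With the tool pointing down it reaches from about 0.425 to 0.875 m from the base axis. Payload 4.7 kg.
Tool frame: the origin (TCP) lies midway between the tips of the shut fingers; the grasp point (between the pads) lies 19 mm behind it; z points along the fingers, y is the line along which they close (so a half turn about z gives the same grasp; the last joint's range is limited). The gripper opens to 87 mm and grips with 3 to 60 N. Pads are 19 mm wide; open, the fingers measure 117 mm over their backs; the gripper's body (75 mm by 190 mm) begins 51 mm behind the grasp point.
Start: joints at [1.144, 0.321, -0.07, 1.45, 0.023, 1.371, -0.057], TCP at [0.277, -0.588, 0.223] pointing down, gripper open.
Joint ranges: [-2.86, 2.86], [-0.3, 2.09], [-1.38, 1.24], [0.06, 2.45], [-1.56, 4.7], [0.09, 2.05], [-2.69, 2.69]. Speed limits (rad/s): [2.57, 2.57, 3.14, 3.14, 3.14, 3.14, 3.14].

INTERFACE

Orientations are given as a unit quaternion [x, y, z, w].
In Python, from rig import r, camrig, sensors gives the robot as it stands (r), with the cameras (camrig) and the readings (sensors).
- The arm moves only by the shell command python3 inch.py 'ROWS' [OPENING] [FORCE]. ROWS is rows parted by semicolons, their numbers by spaces, 1 to 20 of them, each of 6 numbers: dx, dy, dz in m, then a rotation vector rx, ry, rz in rad; each row is the pose to reach, as a shift and turn from the pose commanded when the command began, along the tool's axes at that moment; what a row does not reach only later rows make up. A row lasts 1/12 s, in which the tool goes at most 0.0417 m and 0.125 rad, less where a joint would pass 70% of its speed; a pose out of reach is approached as far as the arm can. OPENING is the finger opening in m, set as the command begins (- or left out keeps the last). The fingers move at their own pace and stop on an object; FORCE is the grip in N (left out, the last holds). Time passes only in rows, so rows that do not move let the fingers close. It prints the time, the measured TCP pose, the force, the opening and the grip force at its end.
- sensors.read_state(): the state, without advancing time (a new reading comes with each control period).
- camrig.camera(name): name is "scene" or "top" or "wrist"; returns the picture (420x560x3 uint8, blue, green, red); there is no depth.
- camrig.get_calibration(name): a dict with "fx", "fy", "cx", "cy" (pixels), "xyz" and "orientation" of the camera in the world. Camera axes: x right, y down, z forward; pixel columns grow to the right and rows downward; lengths in m; the calibration is good to about 2 mm. A picture is of the moment at which its call begins: read the wrist's pose just before it. get_calibration takes no time and is no camera call; for the wrist camera it gives the pose at the moment of the call.
- r.sign_off(): hands the job in; it is judged then, once.
The state is a dict: "time": time; "q": joint angles; "qd": joint speeds; "joint_torque": joint torques, N m; "eef_pos": TCP position; "tool_rot": TCP orientation; "ft_force": force on the tool from outside, world axes, zero at the start; "ft_torque": the same for the moment, N m; "finger_gap": finger opening in m; "grasp_force": force on a finger pad.
Only numpy, scipy, OpenCV 4.12 (cv2) and the standard library are available. Lean on these libraries where they do the work, as an engineer would, in place of code of your own. Each camera call takes 0.05 s, during which the arm holds its last target. There are 200 camera calls.

## Working session

There is one attempt and no reset: what is moved stays moved. The work goes in short steps, Python scripts to look and compute and a shell command to move; the robot and the scene stay as the last step left them, time stands still between calls to the robot, and variables do not carry over. Pictures are saved under pics/ and viewed, at most 10 in all, crops included, and the job is handed in when it is done.

```bash
ls; mkdir -p pics; python3 - <<'E'
from rig import r, camrig, sensors
import cv2
s=sensors.read_state();print(s['time'],s['eef_pos'],s['tool_rot'],s['finger_gap'])
for n in("top","scene"):
    cv2.imwrite(f"pics/{n}0.png",camrig.camera(n));print(n,camrig.get_calibration(n))
print(camrig.get_calibration("wrist"))
E
```

```text
inch.py
pics
rig.py
0.0 [ 0.27704613 -0.58739991  0.22145487] [ 9.75805760e-01  2.18637214e-01 -2.48808187e-04 -9.08725480e-04] 0.08703080309158781
top {'fx': 416.89027951816473, 'fy': 416.89027951816473, 'cx': 278.6192750609495, 'cy': 208.98983390571985, 'xyz': array([ 0.42180971, -0.01457813,  0.90945962]), 'orientation': array([ 0.75507756, -0.64745365,  0.0682337 , -0.07749717])}
scene {'fx': 458.5190541329148, 'fy': 458.5190541329148, 'cx': 279.91366359591245, 'cy': 207.769772795712, 'xyz': array([ 1.17584464, -0.26517654,  0.87054354]), 'orientation': array([ 0.7879993 ,  0.52118756, -0.17461964, -0.27736007])}
{'fx': 371.19480258495537, 'fy': 371.19480258495537, 'cx': 280.9491140784733, 'cy': 212.25592714221153, 'xyz': array([ 0.34778028, -0.5538237 ,  0.3830817 ]), 'orientation': array([ 0.83597244, -0.52905876, -0.07888208,  0.12257457])}
```

View pics/top0.png

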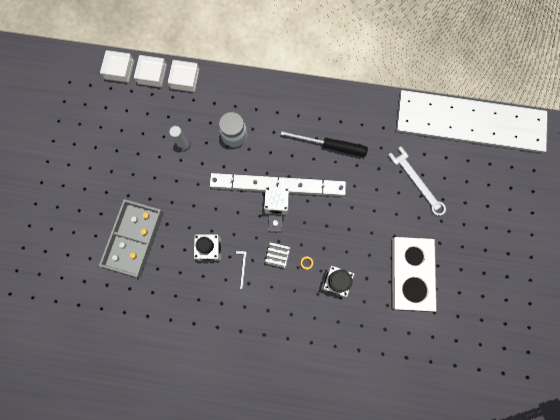

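View pics/scene0.png

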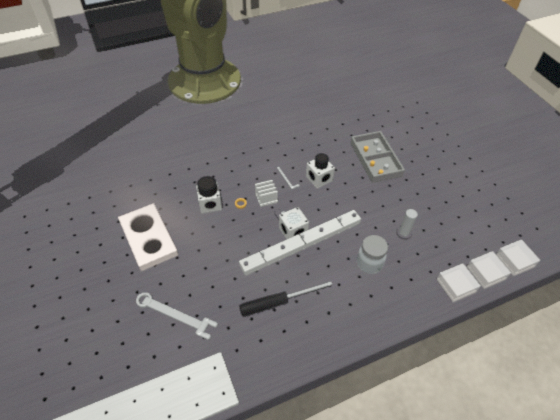

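The top view shows the narrow-capped cube at (206,247), the wide one at (339,281), the clamped cube at (276,202) and the rail from (211,180) to (345,188). The holder is at (414,275), with its wide nest at (415,289) and narrow nest at (414,256). The heat sink stands at (278,255), between the two cubes. The scene view agrees.

```bash
cat > h.py <<'E'
from rig import r, camrig, sensors
import cv2, numpy as np
from scipy.spatial.transform import Rotation as R
def w(cal,px,z):
    "pixel(s) -> world points on the plane z"
    px=np.atleast_2d(px).astype(float)
    d=np.c_[(px[:,0]-cal['cx'])/cal['fx'],(px[:,1]-cal['cy'])/cal['fy'],np.ones(len(px))]
    d=R.from_quat(cal['orientation']).apply(d)
    return cal['xyz']+d*((z-cal['xyz'][2])/d[:,2])[:,None]
def proj(cal,p):
    c=R.from_quat(cal['orientation']).inv().apply(np.atleast_2d(p)-cal['xyz'])
    return np.c_[cal['fx']*c[:,0]/c[:,2]+cal['cx'],cal['fy']*c[:,1]/c[:,2]+cal['cy']]
def tool(p,yaw=None):
    "shift in tool axes from the measured TCP pose to world p, and the tool's y-axis heading"
    s=sensors.read_state();T=R.from_quat(s['tool_rot'])
    y=T.apply([0,1,0])
    print('t',round(s['time'],2),'tcp',s['eef_pos'].round(4),'z',T.apply([0,0,1]).round(4),'yhead deg',np.degrees(np.arctan2(y[1],y[0])).round(2))
    if p is not None: print('d',T.inv().apply(np.array(p)-s['eef_pos']).round(4))
E
python3 - <<'E'
from h import *
c=camrig.get_calibration("top")
for n,p,z in [("narrow",(206,245),.076),("wide",(340,280),.076),("clamped",(276,202),.05),("railL",(211,180),.02),("railR",(345,188),.02),("heatsink",(278,255),.04),("nw",(415,289),.02),("nn",(414,256),.02),("post",(175,131),.076),("jar",(231,121),.07),("spacer",(307,263),.0),("hexkey",(242,270),0),("tray",(131,238),.01)]:
    q=w(c,p,z)[0];print(n,q.round(3),np.hypot(*q[:2]).round(3))
im=cv2.imread("pics/top0.png")
g=im.min(2);m=(g>150).astype('uint8')
for k in cv2.findContours(m,cv2.RETR_EXTERNAL,cv2.CHAIN_APPROX_NONE)[0]:
    (x,y),s,a=cv2.minAreaRect(k)
    if cv2.contourArea(k)>150:print(np.round([x,y,*s,a],1))
tool(None)
T=R.from_quat(sensors.read_state()['tool_rot']);k=camrig.get_calibration("wrist")
print('cam offset in tool',T.inv().apply(k['xyz']-sensors.read_state()['eef_pos']),'camaxes in tool\n',(T.inv()*R.from_quat(k['orientation'])).as_matrix().round(3))
E
```

```text
narrow [0.5   0.143 0.076] 0.52
wide [ 0.472 -0.132  0.076] 0.49
clamped [0.615 0.018 0.05 ] 0.615
railL [0.649 0.169 0.02 ] 0.67
railR [ 0.676 -0.126  0.02 ] 0.687
heatsink [ 0.506 -0.003  0.04 ] 0.506
nw [ 0.481 -0.297  0.02 ] 0.565
nn [ 0.55  -0.289  0.02 ] 0.621
post [0.729 0.253 0.076] 0.771
jar [0.772 0.141 0.07 ] 0.785
spacer [ 0.502 -0.067  0.   ] 0.506
hexkey [0.466 0.07  0.   ] 0.471
tray [0.496 0.319 0.01 ] 0.59
[276.7 256.2  21.3  17.5  14. ]
[414.5 274.   75.   41.2  88.6]
[206. 246.  24.  24.  90.]
[131.6 237.7  34.4  71.6  19.4]
[288.6 193.9 112.5  33.1   3.5]
[220.9 180.   22.   13.6   4.4]
[418.  181.6  80.6  15.2  53.1]
[230.5 123.   20.   23.   90. ]
[473.  120.4 151.2  40.7   8.2]
[183.4  73.7  28.4  27.3  13.2]
[149.8  68.1  29.8  24.3   8.1]
[116.6  63.6  29.1  26.7  14. ]
[279.5  54.5 109.  559.   90. ]
t 0.1 tcp [ 0.2771 -0.5874  0.2216] z [-8.0e-04  1.5e-03 -1.0e+00] yhead deg -64.74
cam offset in tool [ 0.07824719 -0.00050483 -0.16151602] camaxes in tool
 [[ 0.001 -0.958 -0.288]
 [ 1.     0.001 -0.   ]
 [ 0.    -0.288  0.958]]
```

```bash
python3 inch.py '.397 -.318 -.03 0 0 .35;.397 -.318 -.03 0 0 .35;.397 -.318 -.03 0 0 .35;.397 -.318 -.03 0 0 .35;.397 -.318 -.03 0 0 .35;.397 -.318 -.03 0 0 .35;.397 -.318 -.03 0 0 .35;.397 -.318 -.03 0 0 .35;.397 -.318 -.03 0 0 .35;.397 -.318 -.03 0 0 .35;.397 -.318 -.03 0 0 .35;.397 -.318 -.03 0 0 .35;.397 -.318 -.03 0 0 .35;.397 -.318 -.03 0 0 .35;.397 -.318 -.03 0 0 .35;.397 -.318 -.03 0 0 .35'
python3 - <<'E'
from h import *
import pickle
tool(None)
c=camrig.get_calibration("wrist");cv2.imwrite("pics/w1.png",camrig.camera("wrist"));pickle.dump(c,open("w1.pkl","wb"))
print(sensors.read_state()['q'].round(2))
E
```

```text
time: 1.43
eef_pos: [0.4999, -0.1328, 0.2521]
tool_rot: [0.999, 0.044, -0.001, 0.0]
ft_force: [1.1, -0.4, -0.6]
finger_gap: 0.0867
grasp_force: 0.0
t 1.43 tcp [ 0.4999 -0.1328  0.2521] z [-1.2e-03 -7.0e-04 -1.0e+00] yhead deg -84.94
[ 0.62  0.04 -0.42  1.72  0.02  1.38 -1.29]
```

View pics/w1.png

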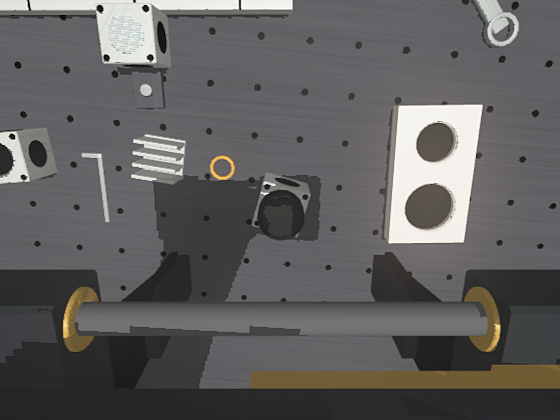

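The wrist view shows the clamped cube at (133,30), with the rail along the top edge and the narrow cube partly in view at the left. The heat sink is at (158,160) and the spacer at (222,168). The wide cube with its cap is at (282,208). The holder shows its narrow nest at (436,142) and wide nest at (430,206).

```bash
cat >> h.py <<'E'
def circ(P):
    A=np.c_[2*P[:,:2],np.ones(len(P))];s=np.linalg.lstsq(A,(P[:,:2]**2).sum(1),rcond=None)[0]
    return s[:2],np.sqrt(s[2]+s[:2]@s[:2])
E
python3 - <<'E'
from h import *
import pickle
c=pickle.load(open("w1.pkl","rb"));im=cv2.imread("pics/w1.png")
g=im.min(2)
H=g[95:255,375:495];m=(H>200).astype('uint8')
ks,hi=cv2.findContours(m,cv2.RETR_CCOMP,cv2.CHAIN_APPROX_NONE)
for k,h in zip(ks,hi[0]):
    if cv2.contourArea(k)<300: continue
    P=w(c,k[:,0]+[375,95],.02)
    if h[3]<0:
        (x,y),s,a=cv2.minAreaRect((P[:,:2]*1000).astype('float32'));print('holder',x,y,s,a)
    else:
        (o,R0)=circ(P);print('nest',o.round(4),2*R0, 'spread',np.ptp(P,0)[:2])
o=im[160:260,230:340]
o=cv2.convertScaleAbs(cv2.resize(o,None,fx=6,fy=6,interpolation=cv2.INTER_CUBIC),alpha=1.6)
cv2.imwrite("pics/c1.png",o)
E
```

```text
holder 512.9072875976562 -295.39935302734375 (149.74871826171875, 85.00788116455078) 5.870829105377197
nest [ 0.4802 -0.2986] 0.05611881609621573 spread [0.05676323 0.05789791]
nest [ 0.5505 -0.2916] 0.044294194031697 spread [0.0449555  0.04617462]
```

View pics/c1.png

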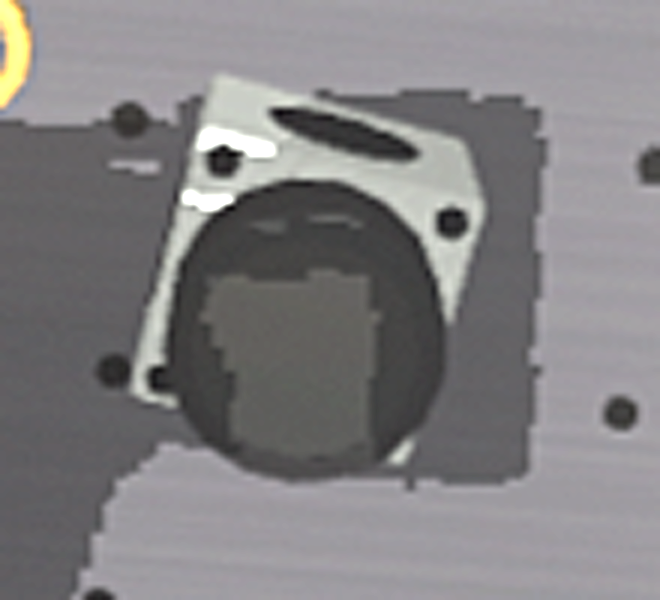

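The crop shows the wide cap's top disc with extremes at pixels (257.8,218), (304.5,217.5) and (280,240). The cube's top screw holes are at crop (222,160), (452,222) and (160,378). The face with the port looks towards +x.

```bash
python3 - <<'E'
from h import *
import pickle
c=pickle.load(open("w1.pkl","rb"))
f=lambda P:np.array(P)/6.+[230-.4,160-.4]
D=w(c,f([(167,350),(447,345),(302,480)]),.076);print(D[:,:2].round(4))
print('cap',circ(D))
S=w(c,f([(222,160),(452,222),(160,378)]),.05);print(S[:,:2].round(4));print('cube',((S[1]+S[2])/2).round(4))
v=S[0]-S[2];u=S[1]-S[0];print(np.degrees([np.arctan2(v[1],v[0]),np.arctan2(u[1],u[0])]),np.linalg.norm(u),np.linalg.norm(v))
B=w(c,f([(215,75),(465,140)]),0.);d=B[1]-B[0];print(B,np.degrees(np.arctan2(d[1],d[0])),np.linalg.norm(d))
C=((S[1]+S[2])/2)[:2]
tool([*C,.0])
E
```

```text
[[ 0.4685 -0.113 ]
 [ 0.4733 -0.1572]
 [ 0.4484 -0.1363]]
cap (array([ 0.47065207, -0.13513753]), np.float64(0.022264781407462606))
[[ 0.4941 -0.1188]
 [ 0.4869 -0.1582]
 [ 0.4549 -0.1112]]
cube [ 0.4709 -0.1347  0.05  ]
[ -10.9971415  -100.33482649] 0.040053973979271996 0.0399246904683724
[[ 0.49876769 -0.11524747  0.        ]
 [ 0.49058128 -0.16338106  0.        ]] -99.65232957284458 0.04882478964675033
t 1.48 tcp [ 0.4998 -0.133   0.2521] z [-1.1e-03 -5.0e-04 -1.0e+00] yhead deg -84.99
d [-0.0286 -0.001   0.2521]
```

```bash
python3 inch.py '-.029 -.001 .02 0 0 0;-.029 -.001 .06 0 0 0;-.029 -.001 .1 0 0 0;-.029 -.001 .14 0 0 0;-.029 -.001 .165 0 0 0;-.029 -.001 .18 0 0 0;-.029 -.001 .189 0 0 0;-.029 -.001 .189 0 0 0;-.029 -.001 .189 0 0 0' .08 10
python3 -c "
from h import *
tool([.4707,-.135,.063])"
```

```text
time: 2.23
eef_pos: [0.4718, -0.1335, 0.0639]
tool_rot: [0.999, 0.045, 0.0, 0.0]
ft_force: [0.7, -0.8, -0.2]
finger_gap: 0.0798
grasp_force: 0.0
t 2.23 tcp [ 0.4718 -0.1335  0.0639] z [ 2.e-04 -2.e-04 -1.e+00] yhead deg -84.9
d [-0.0012  0.0014  0.0009]
```

```bash
python3 inch.py '-.001 .001 .001 0 0 0;-.001 .001 .001 0 0 0' && python3 inch.py '0 0 0 0 0 0;0 0 0 0 0 0;0 0 0 0 0 0;0 0 0 0 0 0;0 0 0 0 0 0;0 0 0 0 0 0;0 0 0 0 0 0;0 0 0 0 0 0' .03 10
```

```text
time: 2.4
eef_pos: [0.4717, -0.1345, 0.0638]
tool_rot: [0.999, 0.045, 0.001, 0.001]
ft_force: [0.6, -0.5, 0.2]
finger_gap: 0.0801
grasp_force: 0.0
time: 3.07
eef_pos: [0.4708, -0.1336, 0.0626]
tool_rot: [0.999, 0.045, 0.0, 0.0]
ft_force: [0.1, 0.5, 0.4]
finger_gap: 0.0451
grasp_force: 10.0
```

```bash
python3 inch.py '0 0 -.02 0 0 0;0 0 -.045 0 0 0;0 0 -.07 0 0 0;0 .03 -.07 0 0 0;-.005 .07 -.07 0 0 0;-.005 .11 -.07 0 0 0;-.005 .145 -.07 0 0 0;-.005 .165 -.07 0 0 0;-.005 .165 -.06 0 0 0;-.005 .165 -.06 0 0 0'
python3 - <<'E'
from h import *
tool([.4802,-.2986,.024])
cv2.imwrite("pics/w2.png",camrig.camera("wrist"))
E
```

```text
time: 3.9
eef_pos: [0.4793, -0.299, 0.1205]
tool_rot: [0.999, 0.044, -0.001, -0.001]
ft_force: [0.0, 0.9, -0.6]
finger_gap: 0.0452
grasp_force: 10.0
t 3.9 tcp [ 0.4793 -0.299   0.1205] z [-0.0027  0.0021 -1.    ] yhead deg -84.95
d [ 0.0011 -0.0001  0.0965]
```

View pics/w2.png

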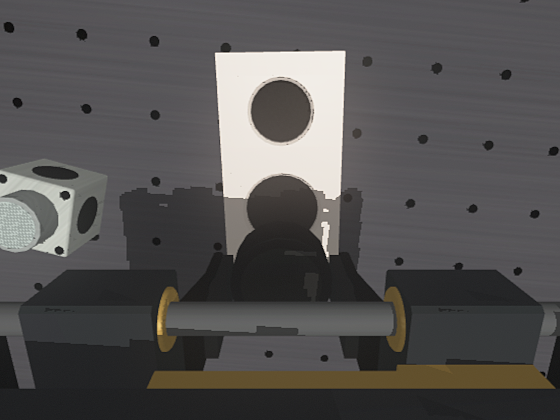

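The wide cap is held between the fingers, in front of the wide nest at (282,205). The cube at the left, at (45,205), stands with its snout bare.

```bash
python3 inch.py '.001 0 .03 0 0 0;.001 0 .06 0 0 0;.001 0 .075 0 0 0;.001 0 .085 0 0 0;.001 0 .09 0 0 0;.001 0 .095 0 0 0;.001 0 .095 0 0 0;.001 0 .095 0 0 0'
python3 -c "
from h import *
tool([.4802,-.2986,.0235])"
```

```text
time: 4.62
eef_pos: [0.4825, -0.2984, 0.0285]
tool_rot: [0.999, 0.046, 0.001, 0.0]
ft_force: [-0.8, 1.0, 0.7]
finger_gap: 0.0452
grasp_force: 10.0
t 4.62 tcp [ 0.4825 -0.2984  0.0285] z [ 1.3e-03 -9.0e-04 -1.0e+00] yhead deg -84.78
d [-0.0023 -0.0001  0.005 ]
```

```bash
python3 inch.py '-.001 0 .002 0 0 0;-.001 0 .002 0 0 0;-.001 0 .002 0 0 0'; python3 inch.py '0 0 .001 0 0 0;0 0 .001 0 0 0;0 0 .001 0 0 0'
```

```text
time: 4.87
eef_pos: [0.481, -0.2987, 0.0261]
tool_rot: [0.999, 0.045, 0.0, 0.0]
ft_force: [-0.2, -0.0, 0.9]
finger_gap: 0.0458
grasp_force: 10.0
time: 5.12
eef_pos: [0.4808, -0.2984, 0.0246]
tool_rot: [0.999, 0.045, 0.0, 0.0]
ft_force: [0.2, -0.1, 0.4]
finger_gap: 0.0451
grasp_force: 10.0
```

```bash
python3 inch.py '0 0 .001 0 0 0;0 0 .001 0 0 0;0 0 .001 0 0 0'; python3 inch.py '0 0 0 0 0 0;0 0 0 0 0 0;0 0 0 0 0 0;0 0 0 0 0 0;0 0 0 0 0 0' .075; python3 inch.py '0 0 -.03 0 0 0;0 0 -.07 0 0 0;0 0 -.11 0 0 0;0 0 -.15 0 0 0;0 0 -.15 0 0 0'
python3 - <<'E'
from h import *
tool([.50,.143,.2])
cv2.imwrite("pics/w3.png",camrig.camera("wrist")[90:290,180:380].repeat(2,0).repeat(2,1))
E
```

```text
time: 5.37
eef_pos: [0.4807, -0.2984, 0.0235]
tool_rot: [0.999, 0.045, -0.0, -0.0]
ft_force: [-0.1, 0.5, -0.5]
finger_gap: 0.0452
grasp_force: 10.0
time: 5.78
eef_pos: [0.4808, -0.2985, 0.0236]
tool_rot: [0.999, 0.045, 0.0, 0.0]
ft_force: [0.6, -1.0, -0.1]
finger_gap: 0.0704
grasp_force: 0.0
time: 6.2
eef_pos: [0.4854, -0.3008, 0.1828]
tool_rot: [0.999, 0.045, 0.006, 0.004]
ft_force: [2.3, -0.1, 1.1]
finger_gap: 0.075
grasp_force: 0.0
t 6.2 tcp [ 0.4854 -0.3008  0.1828] z [ 0.0126 -0.0084 -0.9999] yhead deg -84.8
d [ 0.055  -0.4405 -0.0207]
```

View pics/w3.png

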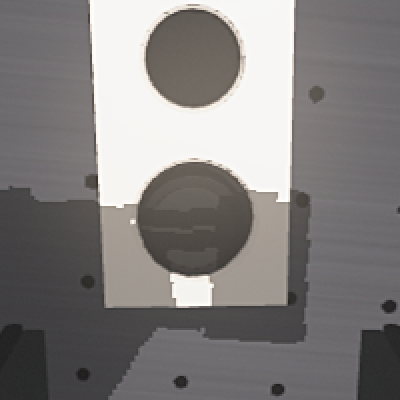

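The wide cap appears as a ringed disc seated in the wide nest at crop (195,217), and the gripper is free.

```bash
python3 inch.py '.045 -.439 -.03 0 0 0;.045 -.439 -.03 0 0 0;.045 -.439 -.03 0 0 0;.045 -.439 -.03 0 0 0;.045 -.439 -.03 0 0 0;.045 -.439 -.03 0 0 0;.045 -.439 -.03 0 0 0;.045 -.439 -.03 0 0 0;.045 -.439 -.03 0 0 0;.045 -.439 -.03 0 0 0;.045 -.439 -.03 0 0 0;.045 -.439 -.03 0 0 0;.045 -.439 -.03 0 0 0;.045 -.439 -.03 0 0 0;.045 -.439 -.03 0 0 0;.045 -.439 -.03 0 0 0;.045 -.439 -.03 0 0 0'
python3 - <<'E'
from h import *
import pickle
tool(None)
c=camrig.get_calibration("wrist");im=camrig.camera("wrist");cv2.imwrite("pics/w4.png",im);pickle.dump(c,open("w4.pkl","wb"))
u=proj(c,[[.5,.143,.05]])[0].astype(int);print(u)
x,y=u[0]-60,u[1]-50
o=cv2.convertScaleAbs(cv2.resize(im[y:y+100,x:x+120],None,fx=6,fy=6,interpolation=cv2.INTER_CUBIC),alpha=1.6)
print(x,y);cv2.imwrite("pics/c4.png",o)
E
```

```text
time: 7.67
eef_pos: [0.4859, 0.1415, 0.2033]
tool_rot: [0.999, 0.044, -0.0, 0.0]
ft_force: [-0.4, 1.0, -0.0]
finger_gap: 0.0751
grasp_force: 0.0
t 7.67 tcp [0.4859 0.1415 0.2033] z [-3.e-04 -5.e-04 -1.e+00] yhead deg -84.94
[280 177]
220 127
```

View pics/c4.png

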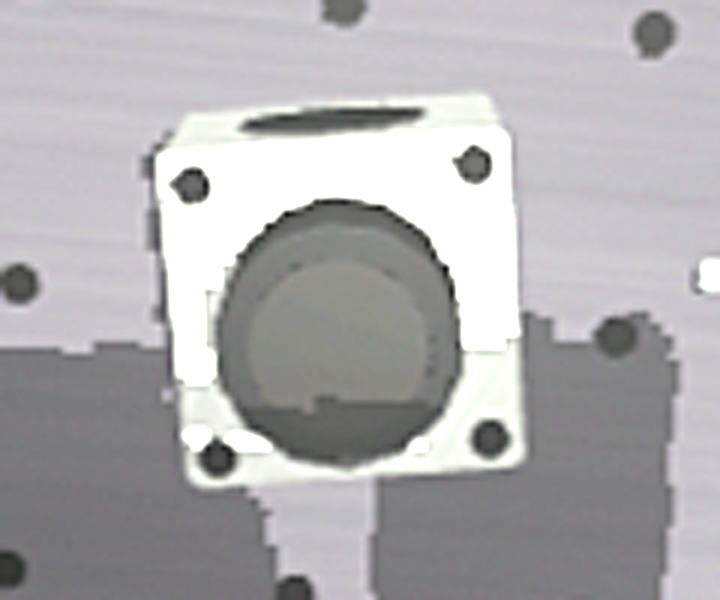

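The narrow cube's top holes are at crop (192,185), (474,164), (490,438) and (218,458). The cap disc spans (218,345) to (460,340), with its bottom at (342,467).

```bash
python3 - <<'E'
from h import *
import pickle
c=pickle.load(open("w4.pkl","rb"))
f=lambda P:np.array(P)/6.+[220-.4,127-.4]
D=w(c,f([(218,345),(460,340),(342,467)]),.076);print('cap',circ(D))
S=w(c,f([(192,185),(474,164),(490,438),(218,458)]),.05);print('cube',S.mean(0).round(4))
for i in range(4):
    u=S[(i+1)%4]-S[i];print(np.degrees(np.arctan2(u[1],u[0])).round(1),np.linalg.norm(u).round(4))
o=(S.mean(0)[:2]+circ(D)[0])/2;print(o)
tool([*o,.063])
E
```

```text
cap (array([0.49927121, 0.14663246]), np.float64(0.016053093819723394))
cube [0.4989 0.1463 0.05  ]
-80.6 0.0399
-170.7 0.04
99.5 0.0399
9.3 0.0401
[0.49906642 0.14646391]
t 7.72 tcp [0.4859 0.1418 0.2034] z [-1.e-04 -4.e-04 -1.e+00] yhead deg -84.91
d [ 0.0135 -0.0035  0.1404]
```

```bash
python3 inch.py '.0135 -.0035 .03 0 0 0;.0135 -.0035 .07 0 0 0;.0135 -.0035 .1 0 0 0;.0135 -.0035 .125 0 0 0;.0135 -.0035 .135 0 0 0;.0135 -.0035 .14 0 0 0;.0135 -.0035 .14 0 0 0;.0135 -.0035 .14 0 0 0;.0135 -.0035 .14 0 0 0;.0135 -.0035 .14 0 0 0' .065 10
python3 -c "
from h import *
tool([.4991,.1465,.063])"
```

```text
time: 8.55
eef_pos: [0.5002, 0.1478, 0.0651]
tool_rot: [0.999, 0.045, 0.001, -0.0]
ft_force: [-0.3, 0.3, 0.5]
finger_gap: 0.0649
grasp_force: 0.0
t 8.55 tcp [0.5002 0.1478 0.0651] z [ 3.e-03  2.e-04 -1.e+00] yhead deg -84.81
d [-0.0012  0.0012  0.0021]
```

```bash
python3 inch.py '-.0005 .001 .001 0 0 0;-.0005 .001 .001 0 0 0;-.0005 .001 .001 0 0 0'; python3 inch.py '0 0 0 0 0 0;0 0 0 0 0 0;0 0 0 0 0 0;0 0 0 0 0 0;0 0 0 0 0 0;0 0 0 0 0 0;0 0 0 0 0 0' .02 10;  python3 -c "
from h import *
tool([.5505,-.2916,.133])"
```

```text
time: 8.8
eef_pos: [0.4986, 0.1464, 0.0628]
tool_rot: [0.999, 0.045, 0.0, 0.0]
ft_force: [-0.7, 0.0, 0.1]
finger_gap: 0.0649
grasp_force: 0.0
time: 9.38
eef_pos: [0.4985, 0.1466, 0.0625]
tool_rot: [0.999, 0.045, -0.0, 0.0]
ft_force: [0.1, -0.1, 0.8]
finger_gap: 0.0334
grasp_force: 10.0
t 9.38 tcp [0.4985 0.1466 0.0625] z [-1.e-04 -1.e-04 -1.e+00] yhead deg -84.79
d [ 0.012   0.4411 -0.0705]
```

```bash
python3 inch.py '0 0 -.02 0 0 0;0 0 -.045 0 0 0;0 0 -.07 0 0 0;0 .03 -.07 0 0 0;.012 .441 -.07 0 0 0;.012 .441 -.07 0 0 0;.012 .441 -.07 0 0 0;.012 .441 -.07 0 0 0;.012 .441 -.07 0 0 0;.012 .441 -.07 0 0 0;.012 .441 -.07 0 0 0;.012 .441 -.07 0 0 0;.012 .441 -.07 0 0 0;.012 .441 -.07 0 0 0;.012 .441 -.07 0 0 0;.012 .441 -.07 0 0 0;.012 .441 -.07 0 0 0;.012 .441 -.07 0 0 0;.012 .441 -.07 0 0 0'
python3 -c "
from h import *
tool([.5505,-.2916,.0235])"
```

```text
time: 10.97
eef_pos: [0.5509, -0.2894, 0.1327]
tool_rot: [0.999, 0.047, 0.0, -0.0]
ft_force: [0.4, -0.2, 0.1]
finger_gap: 0.0333
grasp_force: 10.0
t 10.97 tcp [ 0.5509 -0.2894  0.1327] z [ 2.e-04  4.e-04 -1.e+00] yhead deg -84.63
d [-0.0007  0.0022  0.1092]
```

```bash
python3 inch.py '0 .001 .04 0 0 0;0 .001 .07 0 0 0;0 .001 .085 0 0 0;0 .001 .095 0 0 0;0 .001 .1 0 0 0;0 .001 .103 0 0 0;0 .001 .105 0 0 0;0 .001 .105 0 0 0;0 .001 .105 0 0 0;0 .001 .105 0 0 0'
python3 -c "
from h import *
tool([.5505,-.2916,.0235])"
```

```text
time: 11.8
eef_pos: [0.5512, -0.2929, 0.0286]
tool_rot: [0.999, 0.045, 0.001, 0.001]
ft_force: [-0.7, 0.7, -0.5]
finger_gap: 0.0332
grasp_force: 10.0
t 11.8 tcp [ 0.5512 -0.2929  0.0286] z [ 0.0015 -0.001  -1.    ] yhead deg -84.8
d [-0.0006 -0.0014  0.0051]
```

```bash
python3 inch.py '0 0 .003 0 0 0;0 0 .003 0 0 0;0 0 .003 0 0 0'; python3 inch.py '0 0 .001 0 0 0;0 0 .001 0 0 0;0 0 .001 0 0 0'
```

```text
time: 12.05
eef_pos: [0.5504, -0.2926, 0.0245]
tool_rot: [0.999, 0.045, -0.0, -0.0]
ft_force: [0.4, -0.3, -0.5]
finger_gap: 0.0333
grasp_force: 10.0
time: 12.3
eef_pos: [0.5505, -0.2925, 0.0235]
tool_rot: [0.999, 0.045, -0.0, 0.0]
ft_force: [-0.5, -0.2, -0.2]
finger_gap: 0.0331
grasp_force: 10.0
```

```bash
python3 inch.py '0 0 0 0 0 0;0 0 0 0 0 0;0 0 0 0 0 0;0 0 0 0 0 0;0 0 0 0 0 0' .06; python3 inch.py '0 0 -.04 0 0 0;0 0 -.08 0 0 0;0 0 -.12 0 0 0;.038 -.31 -.25 0 0 0;.038 -.31 -.25 0 0 0;.038 -.31 -.25 0 0 0;.038 -.31 -.25 0 0 0;.038 -.31 -.25 0 0 0;.038 -.31 -.25 0 0 0;.038 -.31 -.25 0 0 0;.038 -.31 -.25 0 0 0;.038 -.31 -.25 0 0 0;.038 -.31 -.25 0 0 0;.038 -.31 -.25 0 0 0;.038 -.31 -.25 0 0 0;.038 -.31 -.25 0 0 0;.038 -.31 -.25 0 0 0'
python3 - <<'E'
from h import *
import pickle
tool(None)
c=camrig.get_calibration("wrist");im=camrig.camera("wrist");cv2.imwrite("pics/w5.png",im);pickle.dump(c,open("w5.pkl","wb"))
E
```

```text
time: 12.72
eef_pos: [0.5506, -0.2926, 0.0236]
tool_rot: [0.999, 0.045, 0.0, 0.0]
ft_force: [0.5, 0.1, 0.4]
finger_gap: 0.0566
grasp_force: 0.0
time: 14.13
eef_pos: [0.5601, 0.0177, 0.2727]
tool_rot: [0.999, 0.044, -0.001, 0.0]
ft_force: [-0.7, -0.1, 0.4]
finger_gap: 0.0598
grasp_force: 0.0
t 14.13 tcp [0.5601 0.0177 0.2727] z [-1.4e-03 -3.0e-04 -1.0e+00] yhead deg -84.97
```

View pics/w5.png

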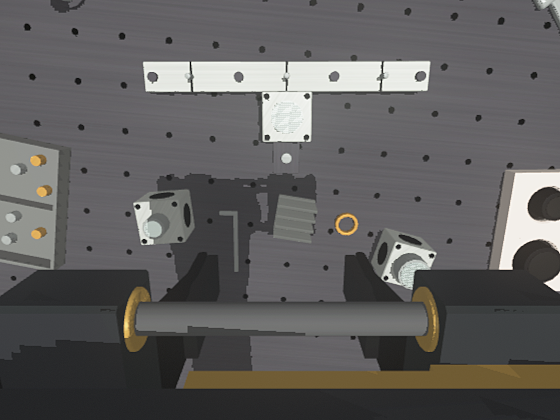

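The wrist view shows the rail from (144,62) to (429,91), with its pins near x = 190, 287 and 382. The clamped cube's top is at (286,117). Both loose cubes stand bare at (163,217) and (403,260).

```bash
python3 - <<'E'
from h import *
import pickle
c=pickle.load(open("w5.pkl","rb"));im=cv2.imread("pics/w5.png");g=cv2.GaussianBlur(im.min(2),(3,3),0).astype(float)
def edge(cols,r0,r1,thr=140):
    out=[]
    for x in cols:
        s=g[r0:r1,x]-thr; i=np.where(s[:-1]*s[1:]<0)[0]
        if len(i): i=i[-1];out.append((x,r0+i+s[i]/(s[i]-s[i+1])))
    return np.array(out)
near=edge([*range(150,186),*range(196,250),*range(322,375),*range(390,425)],78,105)
far=edge([*range(150,186),*range(196,280),*range(295,375),*range(390,425)],70,52) if 0 else None
print('near rows',near[::25].round(1))
for z in (.02,.0):
    P=w(c,near,z);k=np.polyfit(P[:,1],P[:,0],1);e=P[:,0]-np.polyval(k,P[:,1])
    print('near z',z,k,'deg',-np.degrees(np.arctan(k[0])),'res',e.std(),abs(e).max())
# rail mask rect
m=((g>140)*255).astype('uint8');m[93:]=0
K=max(cv2.findContours(m,cv2.RETR_EXTERNAL,cv2.CHAIN_APPROX_NONE)[0],key=cv2.contourArea)
n,lab,st,ce=cv2.connectedComponentsWithStats(m);print([list(s) for s in st[1:] if s[4]>200])
ys,xs=np.nonzero(m[55:93,130:440]);P=w(c,np.c_[xs+130,ys+55],.02)
print('rail rect mm',cv2.minAreaRect((P[:,:2]*1000).astype('float32')))
# clamped top: rect of bright region below the rail
m2=((g>140)*255).astype('uint8')[93:150,245:330];ys,xs=np.nonzero(m2);P=w(c,np.c_[xs+245,ys+93],.05)
print('clamped mm',cv2.minAreaRect((P[:,:2]*1000).astype('float32')), np.ptp(xs),xs.min()+245,ys.max()+93)
o=np.hstack([cv2.resize(im[80:150,250:325],None,fx=5,fy=5,interpolation=cv2.INTER_CUBIC),cv2.resize(im[225:295,365:440],None,fx=5,fy=5,interpolation=cv2.INTER_CUBIC)])
cv2.imwrite("pics/c5.png",o)
E
```

```text
near rows [[150.   91.2]
 [175.   91.1]
 [210.   91.4]
 [235.   91.4]
 [332.   91.1]
 [359.   90.9]
 [399.   90.8]
 [424.   90.8]]
near z 0.02 [-0.09212407  0.6493611 ] deg 5.263463795631935 res 0.0009821280240001964 0.012912927214955183
near z 0.0 [-0.09212407  0.64979343] deg 5.263463795632003 res 0.0010295620384166045 0.013536585191007644
[[np.int32(143), np.int32(61), np.int32(48), np.int32(31), np.int32(1344)], [np.int32(191), np.int32(61), np.int32(191), np.int32(32), np.int32(5644)], [np.int32(382), np.int32(61), np.int32(49), np.int32(30), np.int32(1312)]]
rail rect mm ((661.7799682617188, 21.435333251953125), (30.60551643371582, 299.1711120605469), 5.097558498382568)
clamped mm ((621.7939453125, 17.62044906616211), (46.702186584472656, 49.83317565917969), 5.100540637969971) 49 262 141
```

View pics/c5.png

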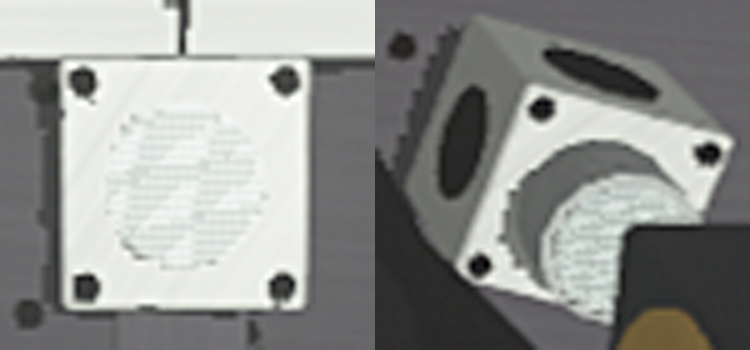

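```bash
python3 - <<'E'
from h import *
import pickle
c=pickle.load(open("w5.pkl","rb"))
S=w(c,np.array([(83,82),(287,80),(283,286),(87,286)])/5.+[249.6,79.6],.05);print('clamped',S.mean(0).round(4))
for i in range(4):
    u=S[(i+1)%4]-S[i];print(np.degrees(np.arctan2(u[1],u[0])).round(1),np.linalg.norm(u).round(4))
W=w(c,np.array([(167,108),(334,153),(105,265)])/5.+[364.6,224.6],.05);print('wide',((W[1]+W[2])/2).round(4))
u=W[1]-W[0];v=W[0]-W[2];print(np.degrees([np.arctan2(u[1],u[0]),np.arctan2(v[1],v[0])]),np.linalg.norm(u),np.linalg.norm(v))
C=S.mean(0)[:2];a=np.radians(5.15);y=np.array([-np.sin(a),np.cos(a)])
print('goals left',C+.1*y,'right',C-.1*y)
W0=((W[1]+W[2])/2)[:2]
tool([*W0,.17])
E
```

```text
clamped [0.6226 0.0177 0.05  ]
-84.4 0.0403
-174.9 0.04
95.1 0.0399
5.6 0.0397
wide [ 0.4712 -0.1347  0.05  ]
[-100.65052679  -10.33306119] 0.03990371707879742 0.03997652197213379
goals left [0.61360524 0.11733851] right [ 0.63155793 -0.08185411]
t 14.18 tcp [0.5601 0.0181 0.2729] z [-1.2e-03 -1.0e-04 -1.0e+00] yhead deg -84.94
d [-0.1019  0.1443  0.103 ]
```

```bash
python3 inch.py '-.102 .144 .15 0 0 .271;-.102 .144 .15 0 0 .271;-.102 .144 .15 0 0 .271;-.102 .144 .15 0 0 .271;-.102 .144 .15 0 0 .271;-.102 .144 .15 0 0 .271;-.102 .144 .15 0 0 .271;-.102 .144 .15 0 0 .271;-.102 .144 .15 0 0 .271;-.102 .144 .15 0 0 .271;-.102 .144 .15 0 0 .271' .066
python3 -c "
from h import *
tool([.4712,-.1347,.012])"
```

```text
time: 15.1
eef_pos: [0.4731, -0.1321, 0.1246]
tool_rot: [0.996, -0.089, 0.001, 0.0]
ft_force: [0.3, 0.4, 0.3]
finger_gap: 0.0658
grasp_force: 0.0
t 15.1 tcp [ 0.4731 -0.1321  0.1246] z [ 2.1e-03 -4.0e-04 -1.0e+00] yhead deg -100.21
d [-0.0017  0.0029  0.1126]
```

```bash
python3 inch.py '-.001 .0015 .02 0 0 0;-.001 .0015 .05 0 0 0;-.001 .0015 .08 0 0 0;-.001 .0015 .1 0 0 0;-.001 .0015 .108 0 0 0;-.001 .0015 .111 0 0 0;-.001 .0015 .111 0 0 0;-.001 .0015 .111 0 0 0;-.001 .0015 .111 0 0 0'
python3 -c "
from h import *
tool([.4712,-.1347,.012])"
```

```text
time: 15.85
eef_pos: [0.472, -0.1346, 0.0141]
tool_rot: [0.996, -0.09, 0.002, 0.0]
ft_force: [0.6, -0.2, -0.0]
finger_gap: 0.0656
grasp_force: 0.0
t 15.85 tcp [ 0.472  -0.1346  0.0141] z [ 0.0029 -0.0012 -1.    ] yhead deg -100.31
d [-0.0008  0.0002  0.0021]
```

```bash
python3 inch.py '-.001 0 0 0 0 0;-.001 0 0 0 0 0;-.001 0 0 0 0 0;-.001 0 0 0 0 0;-.001 0 0 0 0 0;-.001 0 0 0 0 0' .045 25; python3 inch.py '0 0 -.015 0 0 0;0 0 -.03 0 0 0;0 0 -.03 0 0 0;0 0 -.03 0 0 0'
python3 -c "
from h import *
tool([.6316,-.0819,.043])"
```

```text
time: 16.35
eef_pos: [0.4697, -0.1344, 0.013]
tool_rot: [0.996, -0.09, 0.0, 0.0]
ft_force: [-1.6, 0.6, 4.4]
finger_gap: 0.0497
grasp_force: 25.0
time: 16.68
eef_pos: [0.4695, -0.1342, 0.0423]
tool_rot: [0.996, -0.09, 0.0, 0.0]
ft_force: [-0.2, -0.1, -3.1]
finger_gap: 0.0497
grasp_force: 25.0
t 16.68 tcp [ 0.4695 -0.1342  0.0423] z [ 5.e-04 -4.e-04 -1.e+00] yhead deg -100.33
d [ 0.15   -0.0805 -0.0006]
```

```bash
python3 inch.py '.03 -.015 0 0 0 -.05;.06 -.035 0 0 0 -.12;.09 -.05 0 0 0 -.19;.115 -.065 0 0 0 -.24;.137 -.077 0 0 0 -.27;.137 -.077 0 0 0 -.27;.137 -.077 0 0 0 -.27;.137 -.077 0 0 0 -.27;.137 -.077 0 0 0 -.27;.137 -.077 0 0 0 -.27;.137 -.077 0 0 0 -.27'
python3 - <<'E'
from h import *
tool([.618,-.0831,.0125])
c=camrig.get_calibration("wrist");im=camrig.camera("wrist");cv2.imwrite("pics/w6.png",im)
import pickle;pickle.dump(c,open("w6.pkl","wb"))
E
```

```text
time: 17.6
eef_pos: [0.6173, -0.0838, 0.0425]
tool_rot: [0.999, 0.044, -0.0, 0.0]
ft_force: [-0.6, -0.7, -3.5]
finger_gap: 0.0498
grasp_force: 25.0
t 17.6 tcp [ 0.6173 -0.0838  0.0425] z [-5.e-04 -7.e-04 -1.e+00] yhead deg -84.91
d [ 0.0008 -0.0006  0.03  ]
```

View pics/w6.png

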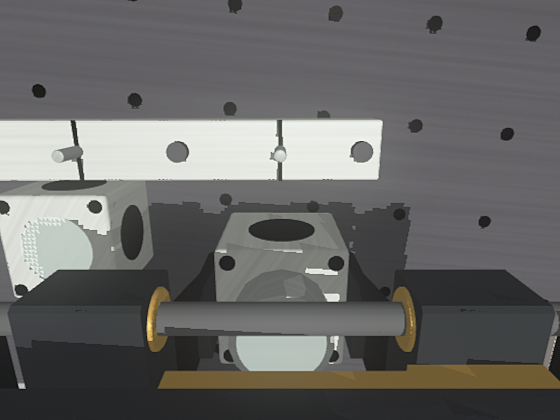

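The last picture shows the held cube facing the rail, with its top holes at (227,263) and (337,263). The right-hand pin groove is at column 280, and the rail's near edge is at row 180. I've now viewed 10 pictures, so from here on I measure numerically.

```bash
python3 - <<'E'
from h import *
import pickle
c=pickle.load(open("w6.pkl","rb"));im=cv2.imread("pics/w6.png");g=im.min(2).astype(float)
def cross(v,a,thr=140):
    s=v-thr;i=np.where(s[:-1]*s[1:]<0)[0];return [round(a+k+s[k]/(s[k]-s[k+1]),1) for k in i]
for x in (200,240,320,345): print('col',x,cross(g[100:200,x],100))
for y in (128,135,168,173): print('row',y,cross(g[y,260:400],260))
# groove at rows near 170
y=np.arange(165,177);x=[260+np.average(np.arange(40),weights=(230-np.minimum(g[k,260:300],230))**2) for k in y];print(np.round(x,1))
# held cube's holes at top z
for (u,v) in ((227,263),(337,263)):
    p=g[v-9:v+10,u-9:u+10];m=p<70;ys,xs=np.nonzero(m);q=(u-9+xs.mean(),v-9+ys.mean());print(q,m.sum(),w(c,q,.0795)[0].round(4))
A=w(c,[(200,180),(345,180),(280,180)],.02);print(A.round(4))
E
```

```text
col 200 [np.float64(119.1), np.float64(179.8)]
col 240 [np.float64(119.0), np.float64(179.7)]
col 320 [np.float64(118.9), np.float64(179.5)]
col 345 [np.float64(179.5)]
row 128 [np.float64(276.7), np.float64(281.5)]
row 135 [np.float64(275.7), np.float64(281.4), np.float64(381.3)]
row 168 [np.float64(277.4), np.float64(281.5), np.float64(379.1)]
row 173 [np.float64(276.7), np.float64(281.5), np.float64(378.5)]
[279.5 279.5 279.5 279.5 279.2 279.2 279.2 279.2 279.2 279.3 279.3 279.3]
(np.float64(226.6505376344086), np.float64(262.7043010752688)) 186 [ 0.6369 -0.062   0.0795]
(np.float64(335.74054054054056), np.float64(262.9837837837838)) 185 [ 0.6403 -0.1017  0.0795]
[[ 0.6532 -0.0395  0.02  ]
 [ 0.6598 -0.1123  0.02  ]
 [ 0.6568 -0.0796  0.02  ]]
```

```bash
python3 inch.py '0 -.001 .015 0 0 0;0 -.001 .024 0 0 0;0 -.001 .028 0 0 0;0 -.001 .0295 0 0 0;0 -.001 .0295 0 0 0;0 -.001 .0295 0 0 0;0 -.001 .0295 0 0 0'; python3 inch.py '.004 0 0 0 0 0;.008 0 0 0 0 0;.01 0 0 0 0 0;.011 0 0 0 0 0;.012 0 0 0 0 0;.012 0 0 0 0 0;.012 0 0 0 0 0'
```

```text
time: 18.23
eef_pos: [0.6183, -0.082, 0.0132]
tool_rot: [0.999, 0.045, 0.0, 0.0]
ft_force: [0.1, -0.8, -3.8]
finger_gap: 0.0498
grasp_force: 25.0
time: 18.82
eef_pos: [0.6301, -0.0808, 0.013]
tool_rot: [0.999, 0.045, 0.0, 0.0]
ft_force: [-0.3, 0.1, -2.6]
finger_gap: 0.0496
grasp_force: 25.0
```

```bash
python3 inch.py '.001 0 0 0 0 0;.001 0 0 0 0 0;.001 0 0 0 0 0'|egrep 'eef|ft'; python3 inch.py '.0007 0 0 0 0 0;.0007 0 0 0 0 0;.0007 0 0 0 0 0'|egrep 'eef|ft'
```

```text
eef_pos: [0.6304, -0.0809, 0.013]
ft_force: [-2.3, 0.1, -2.2]
eef_pos: [0.6304, -0.0809, 0.0129]
ft_force: [-6.3, -1.1, 1.0]
```

```bash
python3 - <<'E'
from h import *
s=sensors.read_state();print(s['eef_pos'],s['ft_force'],s['ft_torque'])
c=camrig.get_calibration("wrist");im=camrig.camera("wrist");cv2.imwrite("pics/w7.png",im);g=im.min(2).astype(float)
for p in proj(c,[[.6500+.0,-.0617,.05],[.6535,-.1015,.05]]):
    u,v=p.astype(int);q=g[v-12:v+13,u-12:u+13];ys,xs=np.nonzero(q<70);z=(u-12+xs.mean(),v-12+ys.mean());print(p,z,len(xs),w(c,z,.05)[0].round(4))
E
```

```text
[ 0.63044559 -0.08085151  0.01294451] [-6.27455942 -1.14313114  0.9554239 ] [0.01003684 1.19056711 0.12248927]
[233.77860126 263.52453846] (np.float64(226.98837209302326), np.float64(263.3662790697674)) 172 [ 0.6498 -0.0592  0.05  ]
[343.14242507 263.86819989] (np.float64(344.3784615384615), np.float64(263.70153846153846)) 325 [ 0.6536 -0.1019  0.05  ]
```

```bash
cat >> h.py <<'E'
def hole(g,u,v,h=9,t=70):
    q=g[v-h:v+h+1,u-h:u+h+1]<t;n,l,s,ce=cv2.connectedComponentsWithStats(q.astype('uint8'))
    i=l[h,h] or 1+np.argmax(s[1:,4]);return ce[i]+[u-h,v-h],s[i,4]
E
python3 - <<'E'
from h import *
c=camrig.get_calibration("wrist");g=cv2.imread("pics/w7.png").min(2).astype(float)
H=[]
for u,v in((227,263),(337,263)):
    p,n=hole(g,u,v);H.append(w(c,p,.05)[0]);print(p,n,H[-1].round(4))
e=proj(c,[[.6567,-.0793,.02]])[0];print('mark proj',e)
y0=int(e[1])
for y in range(y0-45,y0+20,5): print(y,g[y,int(e[0])-14:int(e[0])+15:2].astype(int))
E
```

```text
[226.43548387 263.33870968] 186 [ 0.6498 -0.059   0.05  ]
[335.66292135 263.52808989] 178 [ 0.6534 -0.0988  0.05  ]
mark proj [283.03117425 223.9884293 ]
178 [231 231 232 232 232 233 212  70  73 119 239 232 232 232 232]
183 [230 230 231 231 230 232 210  69  70 212 232 230 230 230 230]
188 [228 228 228 230 223 101 118 122 125 124 141 234 229 228 229]
193 [226 232 113 122 114 115 119 120 122 128 124 203 228 226 226]
198 [227 236 125 138 117 195 215 222 224 221 209 153 233 228 228]
203 [228 228 230 233 178 197 201 197 199 200 200 212 230 228 229]
208 [224 225 225 225 225 236 138 151 178 219 228 226 225 225 225]
213 [224 225 224 224 224 234 108  71  52 236 225 225 225 224 225]
218 [227 227 227 227 228 193 117  68  50 239 227 227 228 228 228]
223 [95 96 95 96 95 72 76 68 64 68 94 93 94 93 93]
228 [63 64 63 64 65 64 64 64 64 63 64 64 64 65 63]
233 [62 61 61 62 62 61 61 61 62 62 62 61 61 61 62]
238 [59 59 58 58 59 59 59 59 59 59 59 59 59 59 58]
```

```bash
python3 inch.py '-.002 .001 0 0 0 0;-.002 .001 0 0 0 0;-.0005 .001 0 0 0 0;0 .001 0 0 0 0;0 .001 0 0 0 0;.0005 .001 0 0 0 0;.0005 .001 0 0 0 0'|egrep 'eef|ft'
python3 - <<'E'
from h import *
c=camrig.get_calibration("wrist");g=camrig.camera("wrist").min(2).astype(float)
H=[]
for u,v in((227,263),(337,263)):
    p,n=hole(g,u,v);H.append(w(c,p,.05)[0]);print(p,n,H[-1].round(4))
m=(H[0]+H[1])/2-.02*np.array([.996,.09,0]);print('centre',m.round(4))
e=proj(c,[[.6567,-.0793,.02]])[0];print('mark proj',e)
for y in (211,214): print(g[y,int(e[0])-10:int(e[0])+11].astype(int))
E
```

```text
eef_pos: [0.6306, -0.0822, 0.013]
ft_force: [-7.1, -0.8, 1.7]
[226.38709677 263.33870968] 186 [ 0.65   -0.0603  0.05  ]
[335.73224044 263.69945355] 183 [ 0.6535 -0.1001  0.05  ]
centre [ 0.6318 -0.082   0.05  ]
mark proj [279.97245643 224.04555921]
[227 226 226 227 227 227 228 236 199 101  70  71  69  51 200 238 229 227
 227 227 227]
[224 223 224 224 224 224 226 235 196 101  70  70  69  51 198 236 226 225
 224 225 225]
```

```bash
python3 inch.py '-.001 0 0 0 0 0;-.001 0 0 0 0 0'|egrep 'ft'; python3 inch.py '0 0 0 0 0 0;0 0 0 0 0 0;0 0 0 0 0 0;0 0 0 0 0 0' .066; python3 inch.py '0 0 -.015 0 0 0;0 0 -.04 0 0 0;0 0 -.08 0 0 0;0 0 -.12 0 0 0;0 0 -.12 0 0 0;0 0 -.12 0 0 0'
python3 - <<'E'
from h import *
c=camrig.get_calibration("wrist");im=camrig.camera("wrist");cv2.imwrite("pics/w8.png",im);g=im.min(2).astype(float)
H=[]
for p in proj(c,[[.65,-.0603,.05],[.6535,-.1001,.05]]):
    u,v=p.round().astype(int);p,n=hole(g,u,v,7);H.append(w(c,p,.05)[0]);print(p,n,H[-1].round(4))
m=(H[0]+H[1])/2-.02*np.array([.996,.09,0]);print('centre',m.round(4))
tool([.4989,.1463,.125])
E
```

```text
ft_force: [-4.8, -1.9, 0.4]
time: 20.5
eef_pos: [0.6325, -0.0815, 0.0137]
tool_rot: [0.999, 0.045, 0.001, 0.0]
ft_force: [-0.2, 0.1, 0.1]
finger_gap: 0.0643
grasp_force: 0.0
time: 21.0
eef_pos: [0.6341, -0.0816, 0.138]
tool_rot: [0.999, 0.045, 0.004, 0.001]
ft_force: [0.5, -0.2, 0.3]
finger_gap: 0.0656
grasp_force: 0.0
[252.1025641  193.05128205] 39 [ 0.6497 -0.0602  0.05  ]
[309.97142857 193.17142857] 35 [ 0.6533 -0.1001  0.05  ]
centre [ 0.6316 -0.082   0.05  ]
t 21.05 tcp [ 0.6323 -0.0817  0.1353] z [ 3.5e-03 -9.0e-04 -1.0e+00] yhead deg -84.85
d [-0.1124 -0.2391  0.0096]
```

```bash
python3 inch.py '-.112 -.239 -.02 0 0 -.074;-.112 -.239 -.02 0 0 -.074;-.112 -.239 -.02 0 0 -.074;-.112 -.239 -.02 0 0 -.074;-.112 -.239 -.02 0 0 -.074;-.112 -.239 -.02 0 0 -.074;-.112 -.239 -.02 0 0 -.074;-.112 -.239 -.02 0 0 -.074;-.112 -.239 -.02 0 0 -.074;-.112 -.239 -.02 0 0 -.074;-.112 -.239 -.02 0 0 -.074;-.112 -.239 -.02 0 0 -.074'
python3 - <<'E'
from h import *
c=camrig.get_calibration("wrist");im=camrig.camera("wrist");cv2.imwrite("pics/w9.png",im);g=im.min(2).astype(float)
a=np.radians(9.4);x=np.array([np.cos(a),np.sin(a),0]);y=np.array([-x[1],x[0],0]);C=np.array([.4989,.1463,.05]);H=[]
for p in proj(c,[C+.02*x+.02*y,C+.02*x-.02*y]):
    u,v=p.round().astype(int);q,n=hole(g,u,v,8);H.append(w(c,q,.05)[0]);print(p,q,n,H[-1].round(4))
d=H[1]-H[0];print('centre',((H[0]+H[1])/2-.02*x).round(4),np.linalg.norm(d),np.degrees(np.arctan2(d[1],d[0])))
tool([.4989,.1463,.0125])
E
```

```text
time: 22.05
eef_pos: [0.4988, 0.1445, 0.1525]
tool_rot: [0.997, 0.08, -0.001, 0.0]
ft_force: [0.3, -0.1, -0.2]
finger_gap: 0.066
grasp_force: 0.0
[251.2594866  183.49148216] [251.24324324 183.37837838] 37 [0.5154 0.1693 0.05  ]
[306.37741202 183.38717057] [306.21052632 183.78947368] 38 [0.5216 0.1299 0.05  ]
centre [0.4988 0.1463 0.05  ] 0.0398956707948721 -81.14811871314119
t 22.1 tcp [0.4987 0.1448 0.1526] z [-9.e-04  0.e+00 -1.e+00] yhead deg -80.76
d [ 0.0005 -0.0014  0.1401]
```

```bash
python3 inch.py '0 -.001 .03 0 0 0;0 -.001 .07 0 0 0;0 -.001 .1 0 0 0;0 -.001 .12 0 0 0;0 -.001 .133 0 0 0;0 -.001 .138 0 0 0;0 -.001 .139 0 0 0;0 -.001 .139 0 0 0;0 -.001 .139 0 0 0;0 -.001 .139 0 0 0'; python3 -c "
from h import *
tool([.4989,.1463,.013])"
```

```text
time: 22.93
eef_pos: [0.4993, 0.1475, 0.0154]
tool_rot: [0.997, 0.082, 0.001, 0.0]
ft_force: [0.2, 0.3, 0.0]
finger_gap: 0.066
grasp_force: 0.0
t 22.93 tcp [0.4993 0.1475 0.0154] z [ 2.7e-03  2.0e-04 -1.0e+00] yhead deg -80.62
d [-0.0006  0.0011  0.0024]
```

```bash
python3 inch.py '0 .001 .001 0 0 0;0 .001 .001 0 0 0;0 .001 .001 0 0 0;0 .001 .001 0 0 0;0 .001 .001 0 0 0;0 .001 .001 0 0 0' .045 25; python3 inch.py '0 0 -.015 0 0 0;0 0 -.03 0 0 0;0 0 -.03 0 0 0;0 0 -.03 0 0 0'
python3 -c "
from h import *
tool([.6006,.1161,.043])"
```

```text
time: 23.43
eef_pos: [0.4984, 0.1461, 0.0133]
tool_rot: [0.997, 0.082, 0.0, 0.0]
ft_force: [0.4, -0.7, 3.2]
finger_gap: 0.0501
grasp_force: 25.0
time: 23.77
eef_pos: [0.4984, 0.1462, 0.0429]
tool_rot: [0.997, 0.082, 0.0, 0.0]
ft_force: [0.1, -0.4, -3.6]
finger_gap: 0.0498
grasp_force: 25.0
t 23.77 tcp [0.4984 0.1462 0.0429] z [ 8.e-04 -1.e-04 -1.e+00] yhead deg -80.62
d [0.0959 0.0463 0.    ]
```

```bash
python3 inch.py '.03 .015 0 0 0 .02;.06 .03 0 0 0 .05;.085 .041 0 0 0 .074;.096 .046 0 0 0 .074;.096 .046 0 0 0 .074;.096 .046 0 0 0 .074;.096 .046 0 0 0 .074;.096 .046 0 0 0 .074'
cat > m.py <<'E'
from h import *
import sys
z=float(sys.argv[1])  # height of the cube's top
tool(None);s=sensors.read_state()
c=camrig.get_calibration("wrist");g=camrig.camera("wrist").min(2).astype(float);H=[]
for u,v in((227,263),(337,263)):
    p,n=hole(g,u,v);H.append(w(c,p,z)[0]);print(p.round(1),n)
d=H[1]-H[0];m=(H[0]+H[1])/2-.02*np.array([.996,.09,0])
print('centre',m.round(4),'span',np.linalg.norm(d).round(4),'head',np.degrees(np.arctan2(d[1],d[0])).round(2))
e=proj(c,[[.6134+.0249,.1173+.0022,.02]])[0];print('mark proj',e.round(1))
for k in (8,12): print(g[int(e[1])-k,int(e[0])-12:int(e[0])+13].astype(int))
E
python3 m.py .08
```

```text
time: 24.43
eef_pos: [0.5987, 0.1173, 0.0422]
tool_rot: [0.999, 0.046, -0.001, 0.0]
ft_force: [-0.3, 0.2, -3.4]
finger_gap: 0.0503
grasp_force: 25.0
t 24.43 tcp [0.5987 0.1173 0.0422] z [-2.1e-03 -2.0e-04 -1.0e+00] yhead deg -84.76
[226.9 264.3] 184
[335.5 264.5] 181
centre [0.5998 0.1175 0.08  ] span 0.0395 head -84.83
mark proj [284.1 180.2]
[228 228 228 228 228 228 228 230 238 200  99  66  71  55 202 239 229 228
 228 227 228 227 227 228 228]
[226 226 226 226 226 226 226 228 236 198  99  69  72  57 200 237 227 227
 226 226 227 226 226 226 226]
```

```bash
python3 inch.py '0 .001 .015 0 0 0;0 .001 .024 0 0 0;0 .001 .028 0 0 0;0 .001 .0295 0 0 0;0 .001 .0295 0 0 0;0 .001 .0295 0 0 0'|egrep 'eef|ft'; python3 inch.py '.004 0 0 0 0 0;.008 0 0 0 0 0;.01 0 0 0 0 0;.011 0 0 0 0 0;.012 0 0 0 0 0;.012 0 0 0 0 0;.012 0 0 0 0 0'|egrep 'eef|ft'; python3 inch.py '.001 0 0 0 0 0;.001 0 0 0 0 0;.001 0 0 0 0 0'|egrep 'eef|ft'; python3 m.py .05
```

```text
eef_pos: [0.6009, 0.1157, 0.0138]
ft_force: [-0.1, 0.3, -2.9]
eef_pos: [0.6124, 0.1166, 0.0134]
ft_force: [1.0, -0.5, -2.9]
eef_pos: [0.6132, 0.1166, 0.0134]
ft_force: [-1.0, -1.2, -3.0]
t 25.82 tcp [0.6132 0.1166 0.0134] z [-6.e-04 -2.e-04 -1.e+00] yhead deg -84.85
[226.8 264.7] 179
[335.6 264.9] 180
centre [0.6136 0.1167 0.05  ] span 0.0399 head -84.89
mark proj [279.9 225.8]
[229 228 228 228 228 228 228 230 237 197 109  78  70  67  50 201 238 228
 227 227 227 227 227 226 227]
[225 225 226 225 225 226 226 226 230 234 174  75  69  71  53 199 236 227
 225 225 226 225 225 225 226]
```

```bash
python3 inch.py '-.001 -.0008 .0005 0 0 0;-.001 -.0008 .0005 0 0 0;0 -.0008 .0005 0 0 0;.0005 -.0008 .0005 0 0 0;.001 -.0008 .0005 0 0 0;.001 -.0008 .0005 0 0 0'|egrep 'eef|ft'; python3 m.py .05
```

```text
eef_pos: [0.6132, 0.1174, 0.0133]
ft_force: [-5.6, -2.2, 3.4]
t 26.37 tcp [0.6132 0.1174 0.0133] z [-0.0028 -0.0011 -1.    ] yhead deg -84.85
[226.9 264.8] 183
[335.7 265. ] 181
centre [0.6137 0.1174 0.05  ] span 0.0399 head -84.91
mark proj [281.5 226.1]
[228 228 228 228 228 228 228 230 237 199 103  70  71  66  72 204 237 228
 227 227 227 227 227 227 227]
[226 226 225 226 226 226 226 227 235 198  98  65  72  68  74 203 236 227
 226 226 226 226 227 227 227]
```

```bash
python3 inch.py '-.001 0 0 0 0 0;-.001 0 0 0 0 0'|egrep 'ft'; python3 inch.py '0 0 0 0 0 0;0 0 0 0 0 0;0 0 0 0 0 0;0 0 0 0 0 0' .066|egrep 'ft|eef'; python3 inch.py '0 0 -.015 0 0 0;0 0 -.04 0 0 0;0 0 -.08 0 0 0;0 0 -.12 0 0 0;-.05 .1 -.24 0 0 0;-.05 .1 -.24 0 0 0;-.05 .1 -.24 0 0 0;-.05 .1 -.24 0 0 0;-.05 .1 -.24 0 0 0;-.05 .1 -.24 0 0 0;-.05 .1 -.24 0 0 0'
python3 - <<'E'
from h import *
tool(None)
c=camrig.get_calibration("wrist");im=camrig.camera("wrist");cv2.imwrite("pics/w10.png",im);g=im.min(2).astype(float)
x=np.array([.996,.09,0]);y=np.array([-.09,.996,0])
for n,C in(("left",(.6137,.1174,.05)),("mid",(.6226,.0177,.05)),("right",(.6318,-.082,.05))):
    H=[]
    for p in proj(c,[C+.02*x+.02*y,C+.02*x-.02*y]):
        u,v=p.round().astype(int);q,k=hole(g,u,v,5);H.append(w(c,q,.05)[0])
    d=H[1]-H[0];print(n,((H[0]+H[1])/2-.02*x).round(4),np.linalg.norm(d).round(4),np.degrees(np.arctan2(d[1],d[0])).round(2))
# nests: cap tops (z .036) seen by the wrist or top camera
ct=camrig.get_calibration("top");t=camrig.camera("top");cv2.imwrite("pics/top1.png",t)
t0=cv2.imread("pics/top0.png")
for n,P in(("wide",(.4802,-.2986)),("narrow",(.5505,-.2916))):
    for cc,I in((ct,t0),(ct,t),(c,im)):
        u,v=proj(cc,[[*P,.036]])[0].round().astype(int);print(n,u,v,I[v-2:v+3,u-14:u+15:2].mean((0,2)).astype(int) if 15<u<545 else 'out')
E
```

```text
ft_force: [-3.8, -0.2, 2.6]
eef_pos: [0.6141, 0.1177, 0.0133]
ft_force: [0.4, -0.6, 0.5]
time: 27.83
eef_pos: [0.5725, 0.0142, 0.2535]
tool_rot: [0.999, 0.045, 0.0, -0.0]
ft_force: [-0.5, -0.6, -1.2]
finger_gap: 0.066
grasp_force: 0.0
t 27.83 tcp [0.5725 0.0142 0.2535] z [ 8.e-04  4.e-04 -1.e+00] yhead deg -84.82
left [0.6133 0.1173 0.05  ] 0.0399 -85.34
mid [0.6227 0.0179 0.05  ] 0.0399 -84.49
right [ 0.6317 -0.0818  0.05  ] 0.0398 -84.42
wide 418 289 [ 40  40  40  40  41  42  41  42  42  41  42  70 238 254 254]
wide 418 289 [ 15  33  43  69  69  68  67  66  66  66  66  51 237 254 254]
wide 549 284 out
narrow 418 255 [230  41  40  41  41  42  42  42  42  42 227 254 254 254 254]
narrow 418 255 [232  18  15  50  59  68  68  67  66  63  69 254 254 254 254]
narrow 562 225 out
```

```bash
python3 - <<'E'
from h import *
c=camrig.get_calibration("top");g=cv2.imread("pics/top1.png").min(2)
m=((g>44)&(g<110)).astype('uint8')
for n,P in(("wide",(.4802,-.2986)),("narrow",(.5505,-.2916))):
    u,v=proj(c,[[*P,.036]])[0].round().astype(int)
    k,l,s,ce=cv2.connectedComponentsWithStats(m[v-16:v+17,u-16:u+14]);i=l[16,16]
    print(n,s[i],w(c,ce[i]+[u-16,v-16],.036)[0].round(4),'dia',2*np.sqrt(s[i,4]/np.pi)*(.91-.036)/416.9)
    print(g[v-15:v+16:3,u-15:u+16:2])
E
```

```text
wide [  5   4  21  24 358] [ 0.4812 -0.2961  0.036 ] dia 0.044758560459220186
[[254 254 254 254 254 254 254 254 254 254 254 254 254 254 254 254]
 [254 254 253 231 146  97 153 175 239 252 254 254 254 254 252 254]
 [254 212  26  28  55  57  60  61  58  53 183 253 254 254 254 254]
 [185  14  32  57  64  66  65  66  65  64  60  70 252 254 254 254]
 [ 39  15  55  67  66  66  66  64  65  64  63  55 128 254 254 254]
 [ 18  15  55  64  68  66  65  64  64  64  65  64  51 253 254 254]
 [ 49  15  49  46  69  66  64  64  64  65  63  44  70 253 254 254]
 [222  17  15  52  54  66  66  66  64  64  61  51 191 254 254 254]
 [254 238  27  17  28  46  44  46  53  52  47 213 253 254 254 254]
 [254 254 253 222  84  32  42  41  57 189 247 254 254 254 254 254]
 [254 254 254 254 254 253 253 253 254 254 254 254 254 254 254 254]]
narrow [  8   8  15  16 175] [ 0.5522 -0.2903  0.036 ] dia 0.03129346267054554
[[254 254 254 254 254 254 254 254 254 254 254 254 254 254 254 254]
 [254 254 254 254 254 254 254 254 254 254 254 254 254 254 254 254]
 [254 254 254 244 212 182 188 212 246 254 254 254 254 254 254 254]
 [254 253 131  24  43  47  62  60  59  52 239 254 254 254 254 254]
 [254 122  15  26  58  68  65  64  65  64  50 253 254 254 254 254]
 [254  63  14  25  45  68  66  65  65  65  52 239 254 254 254 254]
 [254 146  16  14  52  53  66  66  67  60  50 250 254 254 254 254]
 [254 253  78  19  16  23  43  52  45  57 183 254 254 254 254 254]
 [254 254 254 225  84  35  33  42 139 244 254 254 254 254 254 254]
 [254 254 254 254 254 254 253 253 254 254 254 254 254 254 254 254]
 [254 254 254 254 254 254 254 254 254 254 254 254 254 254 254 254]]
```

Both caps sit flat in their own nests, and the three cubes line up in an even row at the pins. I'm handing in.

```bash
python3 -c "
from rig import r, camrig, sensors
print(r.sign_off())"
```

```text
the job is handed in; nothing more can be done
None
```

The job is handed in at about 28 s: both caps are in the nests of their own size, and by the last camera measurement both cubes are flush with the rail, within about 1 mm of their pins and 0.5° of square; the bystanders were never touched on purpose, but I didn't re-measure them.

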